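# Lock the open quarter-turn fastener on the fan housing's hatch

### The job

The access hatch on top of the grey fan housing is held by three quarter-turn wing fasteners: two are locked, with their bars along the hatch's long side, and one has been left open, its bar standing crosswise and slightly proud. Turn the open one a quarter turn clockwise (seen from above) until it drops into its locked position and lines up like the others, then let go. Leave the other two locked.

Things in the scene. Friction and masses are not known exactly. Their poses are not given: they have to be found in the camera images.
- wing_a_grip (a point): The OPEN fastener: steel bar 46 long, 12 thick, 26 high (mm) on a 26 mm boss; any of the 3 places. Point: on its axis, 12 below the bar's top, 28 above the hatch (locked: 24). x along the bar, z up. Starts 0-15 deg clockwise of housing x; light friction; clockwise to a firm stop along housing y, dropping 4 mm after 60 deg; let go past 66 deg, a spring snaps it home, within 6 deg of the stop.
- wing_b_grip (a point): A LOCKED fastener, to be left alone: same shape, grip point and axes as the open one, but its bar lies along the housing's y and this point is 24 mm above the hatch. It may have any of the three places.
- wing_c_grip (a point): The other LOCKED fastener, to be left alone: as wing_b, in another of the three places.
- housing: Fixed grey box, 260 (x) by 460 (y), 97 mm high; origin at the centre of its underside, z up. On top a bright hatch 166 by 286, its face at 100 mm. Fastener places (x, y): (45, 0), (-45, 95), (-45, -95). Fixed wire pull 50 wide, 20 high at (-55, 0). Loose on the grey ends: a spare fastener (+y), a jar 55 high (-y). Duct collar at +y.

How it is judged (in metres and radians):
At the end, for the whole second after the job is handed in: The fastener that was open has its bar along the housing's long side to within 10 degrees and has dropped into its detent (grip point less than 26 mm above the hatch); the other two fasteners still stand within 10 degrees of locked (angle between the x axis of each of wing_a_grip, wing_b_grip, wing_c_grip and the y axis of housing, either way round below 0.175 rad and z of wing_a_grip in the frame of housing below 0.126 m); the robot touches nothing.
It fails at once if a locked fastener is turned out of its detent (more than 20 degrees) (angle between the x axis of any of wing_b_grip, wing_c_grip and the y axis of housing, either way round above 0.35 rad).
It also fails if it takes over 29 s, if anything falls off the work surface, if the arm or the gripper's body presses on something with over 40 N, if the wrist force passes 120 N, or if a joint passes its speed limit or range.

### The arm

A 6-joint arm with a two-finger parallel gripper is mounted at the origin on the work surface. World frame = base frame: x ahead of the robot, y to its left, z up, the work surface at z = 0. Lengths are in m, angles in degrees, forces in N, time in s.
With the tool pointing down it reaches from about 0.325 to 0.775 m from the base axis. Payload 5.5 kg.
Tool frame: the origin (TCP) lies at the centre of the arm's flange, where the gripper is bolted on; the fingertips stand 182 mm ahead of it and the grasp point (between the pads) lies 163 mm ahead of it; z points along the fingers, y is the direction in which the jaws open and shut (so a half turn about z gives the same grasp; the last joint's range is limited). The gripper opens to 88 mm and grips with 3 to 60 N. Pads are 20 mm wide; open, the fingers measure 115 mm over their backs; the gripper's body (75 mm by 178 mm) begins 61 mm behind the grasp point.
Start: joints at [-72.405, 5.22, 70.514, -0, 104.267, -3.249], TCP at [0.213, -0.561, 0.405] pointing down, gripper open.
Joint ranges: [-164.24, 164.24], [-49.07, 125.15], [9.68, 141.18], [-86.29, 266.29], [3.28, 154.24], [-151.56, 151.56]. Speed limits (degrees/s): [147.25, 147.25, 172.46, 180, 180, 180].

### API

Orientations are given as [roll, pitch, yaw] about the fixed x, y, z axes, in that order (R = Rz(yaw) Ry(pitch) Rx(roll)).
In Python, from station import r gives the robot as it stands. The module is installed in compiled form; this text tells all that it offers. Calls block until the motion is done:
- r.reach(position, orientation): joint-space move of the TCP to a pose.
- r.servo_line(position, rotation=None, speed=0.15): straight line of the TCP; rotation=None keeps the orientation; speed is the mean speed in m/s.
- r.move_joints(angles): joint-space move.
- r.let_go() and r.grab(squeeze=None): open the fingers fully, or close them until they stop; squeeze is the grip in N (None keeps the last).
- r.wait(seconds).
- r.inverse_kinematics(position, orientation): joint angles nearest the present ones, or None.
- r.sense(): the state.
- r.snapshot(name): name is "side" or "top"; returns a dict with "frame" (420x560x3 uint8, red, green, blue), "fx", "fy", "cx", "cy" (pixels), "R" (3x3) and "t" (3): a world point X has camera coordinates R X + t. Camera axes: x right, y down, z forward; pixel columns grow to the right and rows downward; lengths in m; the calibration is good to about 2 mm. A picture is of the moment at which its call begins. There is no depth.
A pose or a line that the arm cannot do raises r.IKError and nothing moves.
- r.hand_in(): hands the job in, once; it reports no verdict.
The state is a dict: "clock": time; "joints": joint angles; "joint_vel": joint speeds; "joint_torque": joint torques, N m; "tcp_pos": TCP position; "orientation": TCP orientation; "contact_force": force on the tool from outside, world axes, zero at the start; "torque": the same for the moment, N m; "opening": finger opening in m.
Only numpy, scipy, OpenCV 4.12 (cv2) and the standard library are available. Lean on these libraries where they do the work, as an engineer would, in place of code of your own. Each camera call takes 0.05 s, during which the arm holds its last target.

## Working session

There is one attempt and no reset: what is moved stays moved. The work goes in short steps, each a Python script; the robot and the scene stay as the last script left them, time stands still between calls to the robot, and variables do not carry over. Pictures are saved under pics/ and viewed, and the job is handed in when it is done.

```bash
mkdir -p pics; python3 - <<'E'
from station import r
import cv2,pickle
s={}
for n in("top","side"):
    d=r.snapshot(n); s[n]=d; cv2.imwrite(f"pics/{n}0.png",d["frame"][:,:,::-1])
    print(n,d["fx"],d["cx"],d["cy"],d["R"],d["t"])
pickle.dump(s,open("s0.pkl","wb")); print(r.sense())
E
```

```text
top 428.456041866414 275.59161367428317 208.17464413199366 [[-0.01202584 -0.99989065 -0.00860574]
 [-0.99661546  0.01268548 -0.08122012]
 [ 0.0813204   0.00759988 -0.99665904]] [0.03460794 0.55659794 0.70231243]
side 538.3272524178657 275.3430439610555 210.72974769641405 [[-0.86662326 -0.49866208  0.01732787]
 [-0.28857962  0.47258646 -0.83269673]
 [ 0.40704537 -0.72663482 -0.55345813]] [0.49126727 0.23525146 0.69698702]
{'clock': 0.1, 'joints': array([-7.24047349e+01,  5.25813120e+00,  7.05753732e+01, -3.15086385e-06,
        1.04266942e+02, -3.24847044e+00]), 'joint_vel': array([-0.01741867, -0.01664418, -0.07656608,  0.01773315, -0.01431493,
       -0.10562948]), 'joint_torque': array([ 3.69862260e-03, -4.47857666e+01, -4.07569385e+01,  7.01708416e-02,
        2.84488499e-02, -1.26305677e-04]), 'tcp_pos': array([ 0.21350691, -0.56077776,  0.40362273]), 'orientation': array([-1.79899715e+02, -5.68885148e-03,  2.08437298e+01]), 'contact_force': array([0.1081714 , 0.15724747, 0.08888895]), 'torque': array([ 0.04731663, -0.02677075,  0.00864311]), 'opening': 0.08811021598494982}
```

View pics/top0.png

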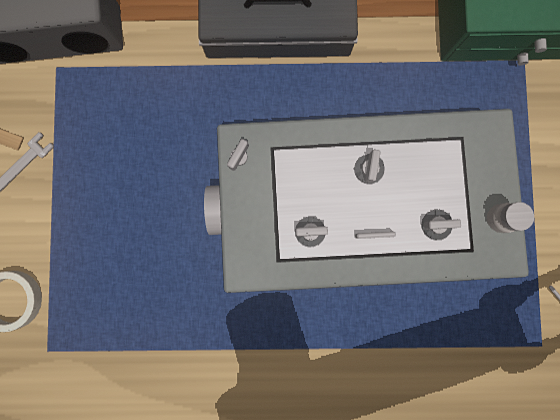

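View pics/side0.png

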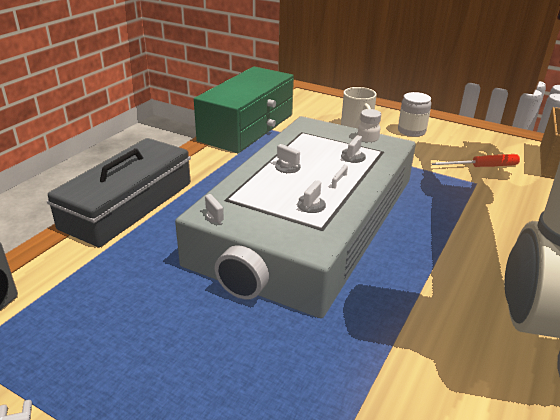

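The top view shows the hatch with corners near (274,149), (464,138), (472,250) and (277,262). The open fastener is at about (370,165), with its bar crosswise, so it is in place (45,0). The locked ones are at (311,231) and (438,225), the wire pull is at (375,233), the spare at (238,153) and the jar at (515,215). The side view agrees. Next I'll fit the hatch and measure the bar.

```bash
cat > h.py <<'E'
import numpy as np,cv2
def ray(d,uv,z):
    uv=np.atleast_2d(np.asarray(uv,float))
    c=np.c_[(uv[:,0]-d["cx"])/d["fx"],(uv[:,1]-d["cy"])/d["fy"],np.ones(len(uv))]
    R=np.array(d["R"]);C=-R.T@np.array(d["t"]);w=c@R
    return C+w*((z-C[2])/w[:,2])[:,None]
def proj(d,X):
    c=np.atleast_2d(X)@np.array(d["R"]).T+np.array(d["t"])
    return np.c_[d["fx"]*c[:,0]/c[:,2]+d["cx"],d["fy"]*c[:,1]/c[:,2]+d["cy"]]
def hatch(d):
    f=d["frame"];m=(f.min(2)>200).astype(np.uint8)*255
    m=cv2.morphologyEx(m,cv2.MORPH_OPEN,np.ones((3,3)))
    cs,_=cv2.findContours(m,cv2.RETR_EXTERNAL,cv2.CHAIN_APPROX_NONE)
    c=max(cs,key=cv2.contourArea)
    P=ray(d,c[:,0,:],0.1)[:,:2]
    return cv2.minAreaRect((P*1000).astype(np.float32)),c
E
python3 - <<'E'
import pickle
from h import *
s=pickle.load(open("s0.pkl","rb"))
for n in s:
    (c,wh,a),_=hatch(s[n]); print(n,c,wh,a)
d=s["top"];f=d["frame"]
cv2.imwrite("pics/crop_t.png",cv2.resize(f[130:270,260:480,::-1],None,fx=3.6,fy=3.6,interpolation=cv2.INTER_NEAREST))
d=s["side"];f=d["frame"]
cv2.imwrite("pics/crop_s.png",cv2.resize(f[120:230,230:400,::-1],None,fx=4.6,fy=4.6,interpolation=cv2.INTER_NEAREST))
E
```

```text
top (489.86822509765625, -74.08784484863281) (25.49017906188965, 193.51803588867188) 0.866240382194519
side (565.050048828125, -117.82701110839844) (165.4409942626953, 285.5661315917969) 2.443969249725342
```

View pics/crop_t.png

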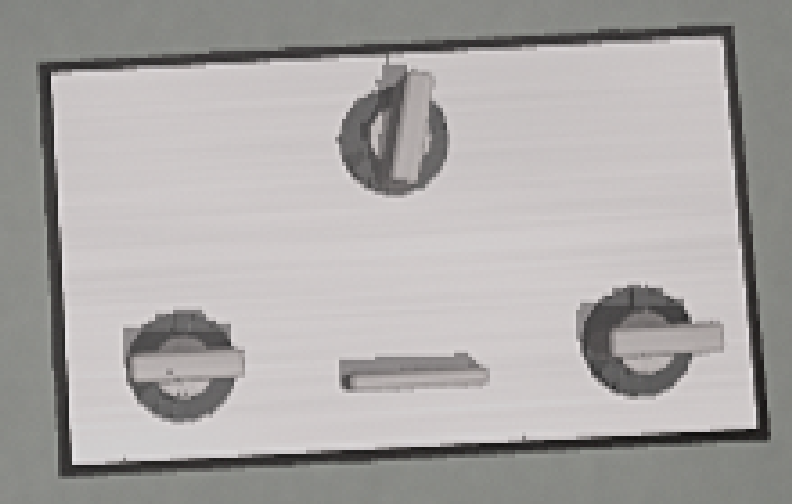

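View pics/crop_s.png

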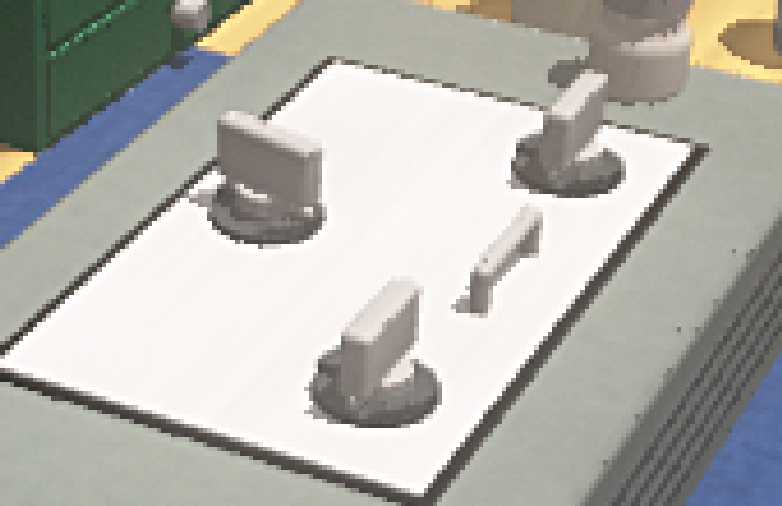

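The crops show the same layout: the open bar's top face runs from crop (421,72) to (404,181) in the top view. The top-view hatch mask was set too strict, so I'll loosen it and then measure the bar.

```bash
sed -i 's/def hatch(d)/def hatch(d,th=200)/; s/>200/>th/' h.py; python3 - <<'E'
import pickle
from h import *
s=pickle.load(open("s0.pkl","rb"))
d=s["top"]
for th in(170,185,190):
    print(th,hatch(d,th)[0])
H=hatch(d,175)[0]
def face(px,z):
    P=ray(d,np.array(px)/3.6+np.array([260,130])-0.36,z)[:,:2]*1000
    return cv2.minAreaRect(P.astype(np.float32))
print("open",face([(410,71),(433,74),(416,182),(392,179)],.140))
b=face([(132,353),(243,349),(243,377),(132,381)],.136);c=face([(611,329),(722,321),(722,351),(611,354)],.136)
print(b,c)
for th in [175,200]:
  for n in s:
    (c,wh,a)=hatch(s[n],th)[0]
    if wh[0]>wh[1]: a-=90
    A=np.radians(a);R=np.array([[np.cos(A),-np.sin(A)],[np.sin(A),np.cos(A)]])
    print(n,th,a,c,[ (np.array(c)+R@p).round(1) for p in [(45,0),(-45,95),(-45,-95)]])
E
```

```text
170 ((563.3038330078125, -116.64633178710938), (164.8268585205078, 284.5194396972656), 2.364431142807007)
185 ((563.1251220703125, -116.55863952636719), (164.47808837890625, 284.3346862792969), 2.3624279499053955)
190 ((563.1251831054688, -116.56111145019531), (164.47808837890625, 284.3297424316406), 2.3624279499053955)
open ((607.8038330078125, -114.67156219482422), (9.512505531311035, 44.37226867675781), 79.4053955078125)
((514.5374755859375, -24.07308578491211), (11.025911331176758, 44.26271438598633), 1.3568017482757568) ((523.0457763671875, -212.8479766845703), (11.807012557983398, 44.332298278808594), 0.8445437550544739)
top 175 2.370270252227783 (563.277587890625, -116.63764953613281) [array([ 608.2, -114.8]), array([514.4, -23.6]), array([ 522.2, -213.4])]
side 175 2.5070972442626953 (574.1178588867188, -117.81573486328125) [array([ 619.1, -115.8]), array([525. , -24.9]), array([ 533.3, -214.7])]
top 200 0.866240382194519 (489.86822509765625, -74.08784484863281) [array([534.9, -73.4]), array([443.4,  20.2]), array([ 446.3, -169.8])]
side 200 2.443969249725342 (565.050048828125, -117.82701110839844) [array([ 610. , -115.9]), array([516. , -24.8]), array([ 524.1, -214.7])]
```

Both views agree. The axis is at about (0.6085, -0.115), housing yaw is 2.4°, and the bar lies at -10.6° in the world, which is 13° clockwise of housing x. I'll use tool yaw 169.4, so joint 6 has room for the clockwise turn.

```bash
python3 - <<'E'
from station import r
import cv2
X,Y=.6085,-.115
r.reach([X,Y,.36],[180,0,169.4]); s=r.sense();print(s["clock"],s["joints"].round(1),s["tcp_pos"],s["orientation"])
r.servo_line([X,Y,.302],speed=.08); s=r.sense();print(s["clock"],s["tcp_pos"],s["contact_force"].round(1))
for n in("top","side"):cv2.imwrite(f"pics/{n}1.png",r.snapshot(n)["frame"][:,:,::-1])
E
```

```text
2.2417 [-13.9   7.9  72.1  -0.  100.  -93.2] [ 0.60835108 -0.11581782  0.36008774] [-1.79983072e+02  8.05641594e-03  1.69305159e+02]
3.1167 [ 0.60862106 -0.11501034  0.30260775] [-0.6 -0.3 -0.1]
```

View pics/side1.png

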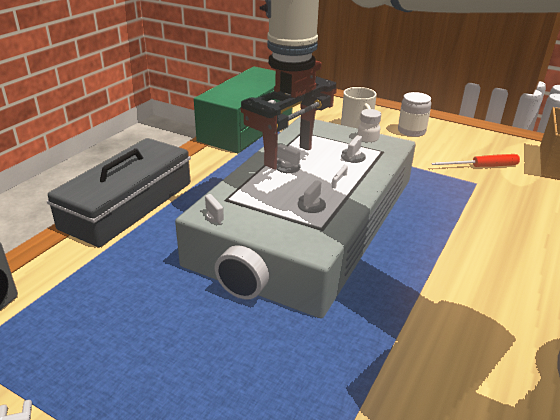

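The fingers, at about (270,150) and (307,130), straddle the open bar at (290,155) and touch nothing. Next I'll grip and turn in steps.

```bash
python3 - <<'E'
from station import r
X,Y=.6085,-.115
def p(t):
    s=r.sense();print(t,round(s["clock"],2),(s["tcp_pos"]*1e3).round(1),s["orientation"][2].round(1),"F",s["contact_force"].round(1),"Tz",s["torque"].round(2),"op",round(s["opening"]*1e3,1))
    return s
r.grab(20);p("grab")
for y in (150,130,115,106):
    r.reach([X,Y,.302],[180,0,y]); s=p(y)
    if abs(s["torque"][2])>2 or abs(s["contact_force"]).max()>40: print("stop");break
E
```

```text
grab 4.37 [ 608.4 -115.4  302. ] 169.4 F [-0.1 -2.1  0.5] Tz [-0.3   0.03 -0.06] op 11.7
150 4.78 [ 608.5 -115.1  302. ] 150.2 F [-0.  -0.9 -0.3] Tz [-0.19 -0.18 -0.02] op 11.8
130 5.21 [ 608.7 -114.8  302.1] 130.3 F [ 2.6 -0.3 -2. ] Tz [-0.02 -0.57 -0.  ] op 12.0
115 5.57 [ 608.9 -114.7  301.3] 115.3 F [ 5.4  0.5 -5.5] Tz [ 0.06 -1.07 -0.12] op 11.6
106 5.84 [ 609.1 -114.7  300.7] 106.3 F [ 7.8 -0.2 -7.9] Tz [ 0.06 -1.43 -0.05] op 11.5
```

```bash
python3 - <<'E'
from station import r
import cv2,pickle
X,Y=.6085,-.115
def p(t):
    s=r.sense();print(t,round(s["clock"],2),(s["tcp_pos"]*1e3).round(1),s["orientation"][2].round(1),"F",s["contact_force"].round(1),"Tz",s["torque"].round(2),"op",round(s["opening"]*1e3,1))
    return s
for y,z in ((101,.300),(96,.298),(93.5,.298)):
    r.reach([X,Y,z],[180,0,y]); s=p(y)
    if abs(s["torque"][2])>1.5: print("stop");break
r.let_go();p("open")
r.servo_line([X,Y,.37],speed=.12);p("up")
r.reach([.35,-.40,.40],[180,0,93]);p("away")
o={n:r.snapshot(n) for n in("top","side")}
for n in o:cv2.imwrite(f"pics/{n}2.png",o[n]["frame"][:,:,::-1])
pickle.dump(o,open("s2.pkl","wb"))
f=o["top"]["frame"];cv2.imwrite("pics/crop_t2.png",cv2.resize(f[130:270,260:480,::-1],None,fx=3.6,fy=3.6,interpolation=cv2.INTER_NEAREST))
E
```

```text
101 6.09 [ 609.1 -114.7  299.2] 101.3 F [ 6.5  0.2 -6.6] Tz [ 0.05 -1.35 -0.07] op 11.8
96 6.34 [ 609.  -114.6  299. ] 96.3 F [6.6 1.5 1.7] Tz [ 0.38 -1.04 -0.05] op 12.0
93.5 6.59 [ 609.  -114.6  299. ] 93.8 F [5.6 1.4 1.6] Tz [ 0.41 -1.12  0.01] op 11.9
open 7.82 [ 608.5 -115.   298. ] 93.5 F [ 0.5  0.8 -0.5] Tz [-0.01 -0.08  0.01] op 87.8
up 8.57 [ 608.5 -115.   369.2] 93.5 F [-0.2 -0.4 -0.8] Tz [-0.06 -0.09  0.03] op 87.7
away 10.0 [ 350.6 -399.6  399.7] 93.1 F [ 0.4 -0.2 -0.5] Tz [-0.07 -0.08  0.04] op 87.8
```

View pics/crop_t2.png

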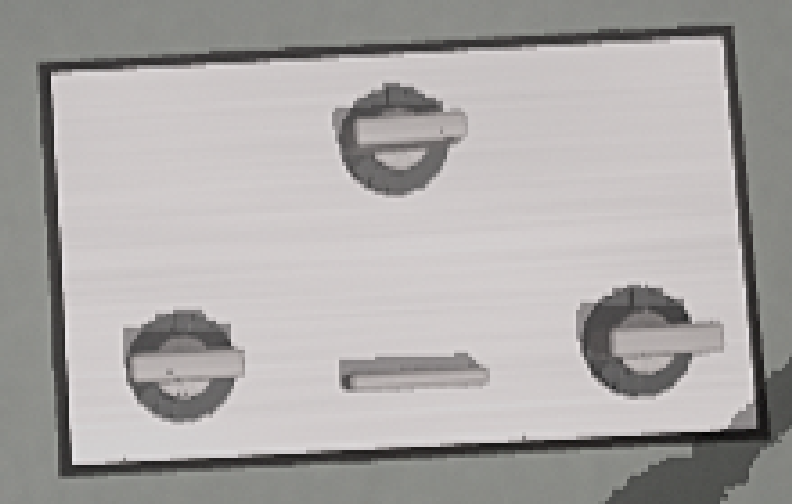

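View pics/side2.png

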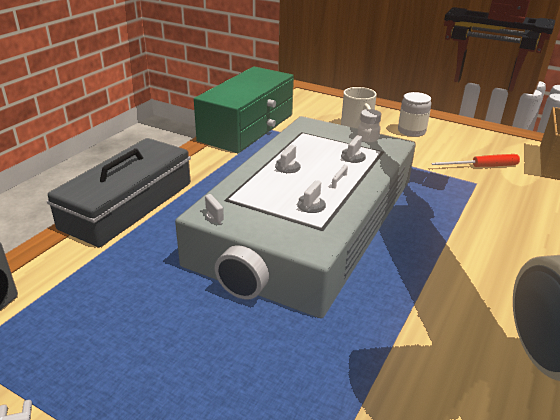

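In the top view, the turned bar runs from crop (356,132) to (467,124), lined up like the other two, which look unmoved. The side view shows the same, with nothing displaced. Next is a two-view height check.

```bash
python3 - <<'E'
import pickle
from h import *
o=pickle.load(open("s2.pkl","rb"))
d=o["top"]
px=np.array([(357,118),(466,111),(466,138),(357,146)])/3.6+np.array([260,130])-.36
for z in(.136,.140):
    P=ray(d,px,z); print(z,cv2.minAreaRect((P[:,:2]*1000).astype(np.float32)),proj(o["side"],P).round(1).tolist())
f=o["side"]["frame"];cv2.imwrite("pics/crop_s2.png",cv2.resize(f[135:180,265:315,::-1],None,fx=12,fy=12,interpolation=cv2.INTER_NEAREST))
E
```

```text
0.136 ((607.6754760742188, -115.14303588867188), (11.263854026794434, 44.461669921875), 2.9389681816101074) [[280.9, 154.0], [291.7, 144.2], [296.9, 145.7], [286.5, 155.7]]
0.14 ((606.955810546875, -114.24161529541016), (11.189963340759277, 44.16984558105469), 2.9389052391052246) [[281.1, 152.3], [291.9, 142.5], [297.1, 144.0], [286.7, 153.9]]
```

View pics/crop_s2.png

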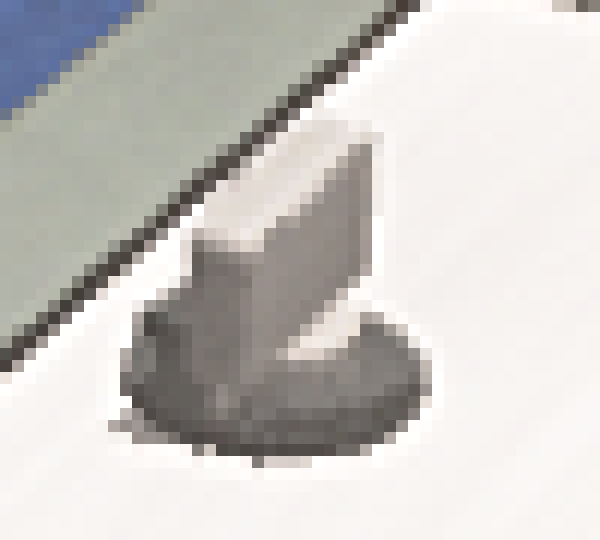

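The bar's near top corners are at about (281,154.6) and (286.5,155.8) in the side view. That matches a bar top at 0.136 (dropped), not 0.140. The bar is at 2.9° against 2.4° for the housing's y direction.

```bash
python3 - <<'E'
from station import r
print(r.sense()["clock"]); print(r.hand_in())
E
```

```text
10.1
the job is handed in; nothing more can be done
None
```

The open fastener, at place (45, 0), is now locked and lined up with the other two, and the job is handed in at about 10.1 s of the 29 s allowed. I gripped its bar with 20 N, turned it about 76° clockwise while following it down 4 mm, then let go and moved the arm well clear.

- **Alignment:** the top view puts the bar about 0.5° off the housing's long side (limit 10°).
- **Drop:** the bar's top corners in both views match a top at 136 mm, so the grip point is about 24 mm above the hatch (limit 26 mm). The vertical pull on the tool also went away during the last few degrees of the turn.
- **Other fasteners:** both locked ones look unchanged in the top view before and after, and nothing else appears displaced.
- **Forces:** every wrist force reading I took was below about 12 N (limit 120 N).

No checks failed. The only disagreement was about 2 mm between the two cameras on the hatch position, which is within their calibration. The hand-in reported no verdict.

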